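# Close the glue take-back tub and post an empty bottle

## Robot

A 7-joint arm with a two-finger parallel gripper is mounted at the origin on a cart in front of the work surface, level with it; the furniture and walls round the work are solid. World frame = base frame: x ahead of the robot, y to its left, z up, the work surface at z = 0. Lengths are in m, angles in rad, forces in N, time in s.
With the tool pointing down it reaches from about 0.4 to 0.85 m from the base axis. Payload 4.5 kg.
Tool frame: the origin (TCP) lies at the very end of the fingers, on their centre line; the grasp point (between the pads) lies 19 mm behind it; z points along the fingers, y is the line along which they close (so a half turn about z gives the same grasp; the last joint's range is limited). The gripper opens to 88 mm and grips with 3 to 60 N. Pads are 18 mm wide; open, the fingers measure 123 mm over their backs; the gripper's body (75 mm by 187 mm) begins 45 mm behind the grasp point.
Start: joints at [-1.212, 0.689, -0.195, 1.565, 0.157, 0.902, -0.215], TCP at [0.199, 0.592, 0.239] pointing down, gripper open.
Joint ranges: [-3.01, 3.01], [-0.46, 2.08], [-1.47, 1.51], [0.13, 2.56], [-1, 4.14], [0.04, 2.09], [-2.66, 2.66]. Speed limits (rad/s): [2.57, 2.57, 3.14, 3.14, 3.14, 3.14, 3.14].

## Interface

Orientations are given as a unit quaternion [x, y, z, w].
In Python, from plant import r, optics gives the robot as it stands.
- The arm moves only by the tool servo_tool, never from a script. Its arguments are lists of equal length, an entry for each row: "translation": the shift along the tool's x, y, z in m, a list of three; "turn": the turn, a rotation vector about the tool's x, y, z in rad, a list of three. In form: {"translation": [[dx, dy, dz], ...], "turn": [[rx, ry, rz], ...]}. A call has 1 to 10 rows; each row shifts and turns the commanded pose from where the row before left it, along the tool's axes as they then stand; what a row does not reach is not made up. A row lasts 1/8 s, in which the tool goes at most 62.5 mm and 10.7 degrees, less where a joint would pass 70% of its speed; a pose out of reach is approached as far as the arm can. A call is refused whole if a number of a shift passes 0.0625 or a number of a turn 0.188, either way. A call with a gripper value outside its range is refused whole. "grip" is the opening, from 0 (shut) to 1 (fully open), set as the call begins (left out, the last holds). The fingers move at their own pace and stop on an object; "grip_force" is the grip in N (left out, the last holds). Time passes only in rows, so rows that do not move let the fingers close. It gives the time, the measured TCP pose, the force, the opening and the grip force at its end, in the units of the state.
- r.get_state(): the state, without advancing time (a new reading comes with each control period).
- optics.snapshot(name): name is "scene" or "top" or "wrist"; returns a dict with "img" (420x560x3 uint8, red, green, blue), "z_map" (420x560 float32, m along the optical axis (not along the pixel's ray), 0 where there is no reading), "mtx" (3x3 intrinsics, pixels), "k1" (the pictures are not rectified: a ray, as slopes to the right and down, at radius r is drawn at 1 + k1 r^2 times it, then the intrinsics apply), "R" (3x3) and "t" (3): a world point X has camera coordinates R X + t. Camera axes: x right, y down, z forward; pixel columns grow to the right and rows downward; lengths in m; the calibration is good to about 2 mm. A picture is of the moment at which its call begins.
- r.finish_job(): hands the job in; it is judged then, once.
The state is a dict: "clock": time; "q": joint angles; "qd": joint speeds; "joint_torque": joint torques, N m; "tool_pos": TCP position; "eef_rot": TCP orientation; "contact_force": force on the tool from outside, world axes, zero at the start; "moment": the same for the moment, N m; "opening": opening from 0.0 (shut) to 1.0 (fully open); "finger_force": force on a finger pad.
Only numpy, scipy, OpenCV 4.12 (cv2) and the standard library are available. Lean on these libraries where they do the work, as an engineer would, in place of code of your own. Each camera call takes 0.05 s, during which the arm holds its last target. There are 200 camera calls.

## Task

The take-back tub for empty glue bottles has just been emptied and its lid is back on, but all four side clips still stand open. Snap all four clips down against the tub so that the lid cannot give, and then push the empty white glue bottle through the sprung flap at the bottom of the hopper, so that it ends up inside the tub with the flap shut again behind it. Leave the other goods on the counter where they are.

Things in the scene. Friction and masses are not known exactly. Their poses are not given: they have to be found in the camera images.
- tub: Tub fixed on the counter: grey box 196x122 mm, inside 177x105, floor z 6; green lid z 126-138, 208x138 mm; on it a green hopper flaring from 108x64 mm at z 138 to a 184x172 mm mouth at z 215, which overhangs the side clips. Throat 101x57 mm (x, y). Origin: centre of underside; x along the long side, away from the robot; y left; z up
- flap (a joint): Dark level flap closing the hopper's throat, 96x51x3 mm, top at tub z 143.5 mm. Hinged on its right edge, tub y -26.5 mm; its left edge swings down into the tub. rad, 0 shut, stop 1.4. A spring shuts it: about 0.8 N at its middle starts it, about 1 N at the free edge holds it wide open; the bottle's weight does not open it
- flap_middle (a point): Centre of the shut flap's top, 143 mm above the tub's underside on its axis; axes as the tub's
- glue_bottle: Empty white super glue bottle, standing: 28 mm across, 84 mm high, the body straight up to about 40 mm, then a pointed nozzle; about 30 g. Origin: centre of its foot, z up along it
- kraft_carton: Small brown cardboard box, 50 x 70 x 55 mm, bystander; origin at its foot
- tape_measure: Yellow and black tape measure, 76 x 74 x 34 mm, bystander; origin at its foot
- tape_masking: Cream roll of masking tape lying flat, 96 mm across, 30 mm high, bystander; origin at its foot
- near_left_clip (a joint): Yellow clip on the lid's left side, nearer the robot: plate 40 mm wide (tub x), 39 mm long, 5 thick. Hinge along tub x at tub x -50, y +72, z 134 mm. rad: 0 = hanging straight down, snapped shut (outer face y +74.8); 1.57 = straight out; 2.1 = stop. Stays where left; below 0.15 rad its tip is pushed over a sprung catch: about 5 N at the tip, 10 N at mid plate
- near_left_clip_end (a point): On the outer face (upper face when open) of the near left clip, mid width, 30 mm from its hinge; y points out from the face on the left side, into it on the right, when shut as the tub's
- far_left_clip (a joint): Yellow clip on the lid's left side, farther from the robot: plate 40 mm wide (tub x), 39 mm long, 5 thick. Hinge along tub x at tub x +50, y +72, z 134 mm. rad: 0 = hanging straight down, snapped shut (outer face y +74.8); 1.57 = straight out; 2.1 = stop. Stays where left; below 0.15 rad its tip is pushed over a sprung catch: about 5 N at the tip, 10 N at mid plate
- far_left_clip_end (a point): On the outer face (upper face when open) of the far left clip, mid width, 30 mm from its hinge; y points out from the face on the left side, into it on the right, when shut as the tub's
- near_right_clip (a joint): Yellow clip on the lid's right side, nearer the robot: plate 40 mm wide (tub x), 39 mm long, 5 thick. Hinge along tub x at tub x -50, y -72, z 134 mm. rad: 0 = hanging straight down, snapped shut (outer face y -74.8); 1.57 = straight out; 2.1 = stop. Stays where left; below 0.15 rad its tip is pushed over a sprung catch: about 5 N at the tip, 10 N at mid plate
- near_right_clip_end (a point): On the outer face (upper face when open) of the near right clip, mid width, 30 mm from its hinge; y points out from the face on the left side, into it on the right, when shut as the tub's
- far_right_clip (a joint): Yellow clip on the lid's right side, farther from the robot: plate 40 mm wide (tub x), 39 mm long, 5 thick. Hinge along tub x at tub x +50, y -72, z 134 mm. rad: 0 = hanging straight down, snapped shut (outer face y -74.8); 1.57 = straight out; 2.1 = stop. Stays where left; below 0.15 rad its tip is pushed over a sprung catch: about 5 N at the tip, 10 N at mid plate
- far_right_clip_end (a point): On the outer face (upper face when open) of the far right clip, mid width, 30 mm from its hinge; y points out from the face on the left side, into it on the right, when shut as the tub's

How it is judged:
On the way, in this order (a step that is already met when the one before it is completed fails the run):
1. all four clips are snapped shut against the tub (value of joint each of near_left_clip, far_left_clip, near_right_clip, far_right_clip below 0.07 rad), for 0.2 s.
2. the bottle has gone through the flap into the tub, and the flap has shut behind it (x of glue_bottle in the frame of tub between -0.1 and 0.1 m and y of glue_bottle in the frame of tub between -0.065 and 0.065 m and z of glue_bottle in the frame of tub below 0.08 m and value of joint flap below 0.06 rad), for 0.2 s.
At the end, for the whole second after the job is handed in: All four clips are snapped shut (within 0.07 rad of straight down), the bottle rests inside the tub (below the flap, between its walls), and the flap is shut (within 0.06 rad) (all of step 1 and all of step 2 and linear speed of glue_bottle below 0.03 m/s); the robot touches nothing.
It fails at once if another loose thing on the counter (box, tape measure, tape roll) is moved more than 30 mm (distance of any of kraft_carton, tape_measure, tape_masking from where it was at the start of the episode above 0.03 m).
It also fails if it takes over 67 s, if anything falls off the work surface, if the arm or the gripper's body presses on something with over 40 N, if the wrist force passes 120 N, or if a joint passes its speed limit or range.

## Working session

There is one attempt and no reset: what is moved stays moved. The work goes in short steps, Python scripts to look and compute and a tool call to move; the robot and the scene stay as the last step left them, time stands still between calls to the robot, and variables do not carry over. Pictures are saved under pics/ and viewed, at most 10 in all, crops included, and the job is handed in when it is done.

Besides the shell and the picture viewer there is one more tool, called after "Emit:" as a command line: name --argument value ..., lists and objects as JSON in quotes. servo_tool: Moves the arm, as the interface text tells. Its arguments: {"type":"object","properties":{"translation":{"type":"array"},"turn":{"type":"array"},"grip":{"type":"number"},"grip_force":{"type":"number"}},"required":["translation","turn"]}

```bash
mkdir -p pics; cat > h.py <<'E'
import numpy as np, cv2
from plant import r, optics
def cloud(s):
    z=s['z_map']; h,w=z.shape; u,v=np.meshgrid(np.arange(w),np.arange(h))
    d=np.array([s['k1'],0,0,0,0.]) 
    p=cv2.undistortPoints(np.stack([u,v],-1).reshape(-1,1,2).astype(float),s['mtx'],d).reshape(h,w,2)
    X=np.dstack([p*z[...,None],z])
    W=(X-s['t'])@s['R']
    W[z==0]=np.nan
    return W
E
python3 - <<'E'
from h import *
ims=[]
for n in ('scene','top'):
    s=optics.snapshot(n); np.savez(f'{n}.npz',**s)
    cv2.imwrite(f'pics/{n}1.png',s['img'][...,::-1])
    W=cloud(s); hsv=cv2.cvtColor(s['img'],cv2.COLOR_RGB2HSV)
    for nm,lo,hi in (('yellow',(20,120,80),(35,255,255)),('green',(40,60,30),(90,255,255)),('white',(0,0,190),(180,40,255))):
        m=cv2.inRange(hsv,lo,hi); k,l,st,c=cv2.connectedComponentsWithStats(m)
        for i in range(1,k):
            if st[i,4]>60:
                P=W[l==i]; P=P[~np.isnan(P[:,0])]
                if len(P): print(n,nm,st[i],np.round(P.mean(0),3),np.round(np.percentile(P,2,0),3),np.round(np.percentile(P,98,0),3))
print(r.get_state())
E
```

```text
scene yellow [169 149  14  14  97] [0.527 0.344 0.046] [0.511 0.33  0.031] [0.552 0.36  0.054]
scene yellow [223 175  14   9  75] [0.478 0.037 0.138] [ 0.44  -0.023  0.081] [0.528 0.113 0.194]
scene yellow [295 195  22  12 158] [ 0.54  -0.164  0.143] [ 0.519 -0.184  0.136] [ 0.566 -0.144  0.149]
scene yellow [259 209  24  13 176] [ 0.443 -0.139  0.144] [ 0.422 -0.16   0.107] [ 0.494 -0.118  0.151]
scene yellow [ 99 225  16   9  89] [0.216 0.236 0.018] [0.205 0.219 0.001] [0.229 0.272 0.023]
scene yellow [484 264  25  14 195] [ 0.722 -0.58   0.056] [ 0.664 -0.604  0.048] [ 0.742 -0.555  0.099]
scene yellow [465 273  55  39 711] [ 0.657 -0.603  0.036] [ 0.642 -0.639  0.008] [ 0.695 -0.544  0.055]
scene yellow [267 276  31  31 620] [ 0.362 -0.249  0.03 ] [ 0.331 -0.28   0.008] [ 0.405 -0.206  0.039]
scene yellow [240 350  14  12  84] [ 0.394 -0.073 -0.465] [ 0.386 -0.097 -0.472] [ 0.403 -0.049 -0.456]
scene yellow [237 361  42  39 479] [ 0.359 -0.165 -0.441] [ 0.189 -0.313 -0.471] [ 0.406 -0.106 -0.004]
scene green [ 217  134  117   89 5511] [ 0.529 -0.053  0.166] [ 0.407 -0.153  0.04 ]
[... 4100 characters left out ...]
,  0.68991247, -0.19451627,  1.56620461,  0.15730856,
        0.90246959, -0.21512713]), 'qd': array([ 9.97206759e-06, -1.36286942e-03, -1.02955799e-03, -2.25291633e-03,
        1.78861324e-04, -7.81505795e-04,  1.19511912e-03]), 'joint_torque': array([-2.18343230e-03, -5.28503823e+01, -1.27121095e+00, -1.53835970e+01,
       -5.25564188e-02,  1.93514941e-03,  6.10820825e-05]), 'tool_pos': array([0.19931056, 0.59179656, 0.23799185]), 'eef_rot': array([ 1.61656582e-01,  9.86846750e-01, -7.98417660e-04, -7.04567215e-05]), 'contact_force': array([-0.42246065, -0.15261814, -0.45217352]), 'moment': array([-0.03478909,  0.00935914,  0.00678167]), 'finger_force': 0.0, 'opening': 0.9980542835824104}
```

View pics/scene1.png

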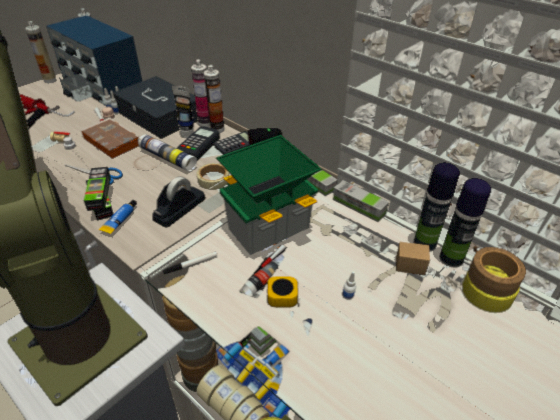

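View pics/top1.png

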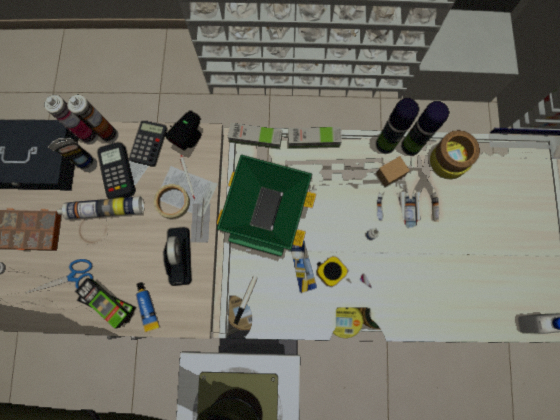

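The scene view shows the tub at about (270,195), its right clips at (270,215) and (305,200), the bottle at (349,287), the tape measure at (283,291), and the masking roll at (213,177). The top view shows the hopper at (265,200), the flap at (265,208), and the bottle at (372,234).

```bash
python3 - <<'E'
from h import *
for n in ('top','scene'):
    s=np.load(n+'.npz'); s={k:s[k] for k in s}; W=cloud(s); hsv=cv2.cvtColor(s['img'],cv2.COLOR_RGB2HSV)
    g=cv2.inRange(hsv,(40,60,30),(90,255,255))>0
    m=g&(W[...,2]>.205)&(W[...,2]<.23); P=W[m]
    print(n,'rim',cv2.minAreaRect((P[:,:2]*1000).astype(np.float32)),P[:,2].mean())
    near=(np.abs(W[...,0]-.51)<.2)&(np.abs(W[...,1]+.06)<.2)
    m=near&(W[...,2]>.135)&(W[...,2]<.152)&~g&(hsv[...,2]<110)
    P=W[m]; 
    if len(P): print(n,'flap',cv2.minAreaRect((P[:,:2]*1000).astype(np.float32)),np.median(P,0),len(P))
    # bottle
    y0,x0=((234,372) if n=='top' else (287,349))
    B=W[y0-22:y0+22,x0-16:x0+16].reshape(-1,3); B=B[(B[:,2]>.008)&(B[:,2]<.1)]
    print(n,'bottle',len(B),np.round(B.mean(0),4),B.min(0),B.max(0))
    # obstacle heights on left side
    if n=='top':
        for yy in np.arange(.02,.30,.04):
            row=[]
            for xx in np.arange(.36,.76,.05):
                c=W[(np.abs(W[...,0]-xx)<.025)&(np.abs(W[...,1]-yy)<.02)]
                row.append(int(1000*c[:,2].max()) if len(c) else -1)
            print(round(yy,2),row)
E
```

```text
top rim ((512.1753540039062, -65.21287536621094), (176.6546630859375, 188.91256713867188), 75.60194396972656) 0.21374720608261916
top flap ((494.658935546875, -63.09547424316406), (214.7596435546875, 172.64442443847656), 75.37750244140625) [ 0.51057182 -0.06639615  0.14314992] 825
top bottle 112 [ 0.4714 -0.3493  0.0439] [ 0.46031089 -0.39442962  0.00808766] [ 0.48878705 -0.33822388  0.0846483 ]
0.02 [7, 218, 221, 222, 221, 223, 2, 43]
0.06 [6, 5, 217, 133, 4, 3, 6, 5]
0.1 [4, 5, 82, 81, 83, 9, 4, 5]
0.14 [78, 86, 53, 7, 30, 12, 7, 104]
0.18 [85, 101, 90, 34, 32, 32, 15, 107]
0.22 [4, 70, 26, 33, 31, 34, 8, 107]
0.26 [3, 6, 4, 30, 36, 29, 21, 23]
scene rim ((289.36114501953125, -23.631484985351562), (188.4085235595703, 652.6075439453125), 79.42662811279297) 0.21527544895629364
scene flap ((505.32958984375, -67.67732238769531), (210.99008178710938, 144.80364990234375), 82.23912048339844) [ 0.51404793 -0.05667701  0.1455652 ] 286
scene bottle 245 [ 0.47   -0.356   0.0422] [ 0.46047377 -0.36689119  0.00858278] [ 0.48413365 -0.34022615  0.08655917]
```

```bash
cat >> h.py <<'E'
import json
from scipy.spatial.transform import Rotation as Ro, Slerp
C=np.array([.512,-.065,0]); YAW=np.deg2rad(-14.4); T=Ro.from_euler('z',YAW)
DOWN=Ro.from_matrix(np.array([[0,1,0],[1,0,0],[0,0,-1.]]).T)  # tool x=tub y, tool y=tub x
def tilt(about_x=0,about_y=0): return Ro.from_euler('xy',[about_x,about_y],degrees=True)*DOWN
def tub(p): return (T.inv().apply(np.array(p)-C))
def now():
    s=r.get_state(); return s['tool_pos'],Ro.from_quat(s['eef_rot']),s
def plan(way,start=None):
    """way: list of (pos_tub(m), Rot in tub, rows)"""
    p,R,s=now()
    if start: p,R=start
    tr=[];tu=[]
    for pt,Rt,n in way:
        pw=C+T.apply(pt); Rw=T*Rt; p0=p; sl=Slerp([0,1],Ro.concatenate([R,Rw]))
        for i in range(1,n+1):
            a=i/n
            d=np.round(R.inv().apply(p0+(pw-p0)*a-p),3); w=np.round((R.inv()*sl(a)).as_rotvec(),2)
            tr.append(d.tolist());tu.append(w.tolist()); p=p+R.apply(d); R=R*Ro.from_rotvec(w)
    for i in range(0,len(tr),10):
        print(json.dumps({"translation":tr[i:i+10],"turn":tu[i:i+10]}))
    print('max',np.abs(tr).max(),np.abs(tu).max())
E
python3 - <<'E'
from h import *
p,R,s=now(); print(tub(p),(T.inv()*R).as_matrix().round(2))
plan([([0,.30,.28],tilt(-25),6),([0,.13,.19],tilt(-45),4)]) ; print(tilt(-45).as_matrix().round(2))
plan([([0,.35,.30],tilt(-25),9),([0,.13,.19],tilt(-45),6)])
E
```

```text
[-0.46620439  0.55839939  0.23799185] [[-1.    0.07  0.  ]
 [ 0.07  1.   -0.  ]
 [-0.   -0.   -1.  ]]
{"translation": [[-0.081, -0.037, -0.007], [-0.087, -0.017, -0.0], [-0.089, 0.006, 0.005], [-0.085, 0.027, 0.009], [-0.074, 0.047, 0.012], [-0.06, 0.065, 0.013], [-0.029, 0.0, 0.038], [-0.026, 0.0, 0.041], [-0.022, 0.0, 0.043], [-0.018, 0.0, 0.045]], "turn": [[0.05, -0.06, 0.25], [0.06, -0.06, 0.24], [0.05, -0.06, 0.25], [0.06, -0.06, 0.24], [0.05, -0.05, 0.25], [0.06, -0.06, 0.24], [-0.0, -0.09, 0.0], [-0.0, -0.09, 0.0], [-0.0, -0.08, 0.0], [-0.0, -0.09, 0.0]]}
max 0.089 0.25
[[ 0.    1.    0.  ]
 [ 0.71  0.   -0.71]
 [-0.71  0.   -0.71]]
{"translation": [[-0.053, -0.019, -0.007], [-0.056, -0.011, -0.004], [-0.057, -0.001, -0.001], [-0.057, 0.008, 0.0], [-0.055, 0.017, 0.002], [-0.051, 0.026, 0.004], [-0.046, 0.033, 0.004], [-0.039, 0.041, 0.004], [-0.032, 0.047, 0.004], [-0.025, 0.0, 0.032]], "turn": [[0.04, -0.04, 0.16], [0.03, -0.04, 0.17], [0.04, -0.04, 0.16], [0.04, -0.04, 0.16], [0.03, -0.03, 0.17], [0.04, -0.04, 0.16], [0.03, -0.04, 0.16], [0.04, -0.04, 0.17], [0.04, -0.04, 0.16], [-0.0, -0.06, 0.0]]}
{"translation": [[-0.024, 0.0, 0.034], [-0.021, 0.0, 0.035], [-0.02, 0.001, 0.036], [-0.018, -0.0, 0.037], [-0.015, -0.0, 0.038]], "turn": [[-0.0, -0.06, 0.0], [-0.0, -0.05, 0.0], [-0.0, -0.06, 0.0], [-0.0, -0.06, 0.0], [-0.0, -0.06, 0.0]]}
max 0.057 0.17
```

Emit:
servo_tool --translation '[[-0.053,-0.019,-0.007],[-0.056,-0.011,-0.004],[-0.057,-0.001,-0.001],[-0.057,0.008,0],[-0.055,0.017,0.002],[-0.051,0.026,0.004],[-0.046,0.033,0.004],[-0.039,0.041,0.004],[-0.032,0.047,0.004],[0,0,0]]' --turn '[[0.04,-0.04,0.16],[0.03,-0.04,0.17],[0.04,-0.04,0.16],[0.04,-0.04,0.16],[0.03,-0.03,0.17],[0.04,-0.04,0.16],[0.03,-0.04,0.16],[0.04,-0.04,0.17],[0.04,-0.04,0.16],[0,0,0]]' --grip 1

```text
clock: 1.35
tool_pos: [0.6024, 0.2693, 0.2997]
eef_rot: [0.774, 0.595, -0.173, 0.133]
contact_force: [-0.0, -0.2, -0.9]
opening: 1.001
finger_force: 0.0
```

```bash
python3 - <<'E'
from h import *
p,R,s=now(); print(tub(p),(T.inv()*R).as_matrix().round(2),s['q'].round(2),s['contact_force'].round(1))
plan([([0,.112,.20],tilt(-45),7),([0,.110,.165],tilt(-45),2)])
E
```

```text
[0.00439709 0.3462688  0.29967583] [[ 0.01  1.   -0.  ]
 [ 0.9  -0.01 -0.43]
 [-0.43 -0.   -0.9 ]] [-0.76  0.89  0.36  1.06  0.04  1.53 -0.76] [-0.  -0.2 -0.9]
{"translation": [[-0.024, -0.0, 0.027], [-0.023, -0.001, 0.028], [-0.021, 0.0, 0.03], [-0.02, -0.0, 0.03], [-0.019, -0.001, 0.032], [-0.016, 0.0, 0.032], [-0.015, -0.001, 0.033], [0.012, 0.0, 0.013], [0.011, 0.0, 0.013]], "turn": [[-0.0, -0.05, -0.0], [-0.0, -0.05, -0.0], [-0.0, -0.05, -0.0], [-0.0, -0.05, -0.0], [-0.0, -0.05, -0.0], [-0.01, -0.05, -0.01], [0.0, -0.05, 0.0], [0.0, 0.0, 0.0], [0.0, 0.0, 0.0]]}
max 0.033 0.05
```

```bash
python3 - <<'E'
from h import *
t=tilt(-45)
plan([([0,.114,.20],t,8),([0,.094,.17],t,2),([0,.096,.143],t,3),([0,.098,.113],t,3),([0,.082,.098],t,3),([0,.077,.095],t,1)])
E
```

```text
{"translation": [[-0.021, -0.0, 0.024], [-0.02, -0.001, 0.024], [-0.019, 0.0, 0.026], [-0.017, -0.0, 0.026], [-0.017, -0.0, 0.027], [-0.015, -0.001, 0.027], [-0.015, -0.0, 0.028], [-0.013, -0.001, 0.029], [0.004, 0.0, 0.018], [0.004, 0.0, 0.018]], "turn": [[-0.0, -0.04, -0.0], [-0.0, -0.05, -0.0], [-0.0, -0.04, -0.0], [-0.0, -0.04, -0.0], [-0.0, -0.05, -0.0], [-0.0, -0.04, -0.0], [-0.01, -0.04, -0.01], [0.0, -0.05, 0.0], [0.0, 0.0, 0.0], [0.0, 0.0, 0.0]]}
{"translation": [[0.007, 0.0, 0.006], [0.006, 0.0, 0.005], [0.007, 0.0, 0.006], [0.008, 0.0, 0.007], [0.007, 0.0, 0.006], [0.008, 0.0, 0.007], [-0.0, 0.0, 0.007], [-0.0, 0.0, 0.007], [-0.001, 0.0, 0.008], [-0.001, 0.0, 0.005]], "turn": [[0.0, 0.0, 0.0], [0.0, 0.0, 0.0], [0.0, 0.0, 0.0], [0.0, 0.0, 0.0], [0.0, 0.0, 0.0], [0.0, 0.0, 0.0], [0.0, 0.0, 0.0], [0.0, 0.0, 0.0], [0.0, 0.0, 0.0], [0.0, 0.0, 0.0]]}
max 0.029 0.05
```

Emit:
servo_tool --translation '[[-0.021,0,0.024],[-0.02,-0.001,0.024],[-0.019,0,0.026],[-0.017,0,0.026],[-0.017,0,0.027],[-0.015,-0.001,0.027],[-0.015,0,0.028],[-0.013,-0.001,0.029],[0.004,0,0.018],[0.004,0,0.018]]' --turn '[[0,-0.04,0],[0,-0.05,0],[0,-0.04,0],[0,-0.04,0],[0,-0.05,0],[0,-0.04,0],[-0.01,-0.04,-0.01],[0,-0.05,0],[0,0,0],[0,0,0]]'

```text
clock: 2.6
tool_pos: [0.5326, 0.0326, 0.168]
eef_rot: [0.725, 0.573, -0.302, 0.235]
contact_force: [0.8, 0.6, -0.5]
opening: 1.001
finger_force: 0.0
```

```bash
python3 - <<'E'
from h import *
t=tilt(-45)
p,R,s=now(); print(tub(p),(T.inv()*R).as_matrix().round(2),s['q'].round(2),s['contact_force'].round(1))
plan([([0,.094,.17],t,1),([0,.096,.143],t,3),([0,.098,.113],t,3),([0,.082,.098],t,2),([0,.077,.095],t,1)])
E
```

```text
[-0.00428634  0.099653    0.1679934 ] [[-0.01  1.    0.01]
 [ 0.71  0.02 -0.71]
 [-0.71 -0.01 -0.71]] [-0.72  0.98  0.46  1.65  0.29  1.06 -0.8 ] [ 0.8  0.6 -0.5]
{"translation": [[-0.005, 0.004, 0.003], [0.007, 0.0, 0.006], [0.006, 0.0, 0.006], [0.007, 0.0, 0.005], [0.008, 0.0, 0.007], [0.007, 0.0, 0.006], [0.008, 0.0, 0.007], [-0.001, 0.0, 0.011], [-0.0, 0.001, 0.011], [-0.002, -0.0, 0.006]], "turn": [[0.01, -0.0, 0.01], [-0.0, -0.0, 0.0], [-0.0, -0.0, 0.0], [-0.0, -0.0, 0.0], [-0.0, -0.0, 0.0], [-0.0, -0.0, 0.0], [-0.0, -0.0, 0.0], [-0.0, -0.0, 0.0], [-0.0, -0.0, 0.0], [-0.0, -0.0, 0.0]]}
max 0.011 0.01
```

Emit:
servo_tool --translation '[[-0.001,0.003,0.0],[0.007,0.0,0.006],[0.006,0.0,0.006],[0.007,0.0,0.005],[0.008,0.0,0.007],[0.007,0.0,0.006],[0.008,0.0,0.007],[-0.001,0.0,0.011],[0,0.001,0.011],[0,0,0]]' --turn '[[0.01,0,0.01],[0,0,0],[0,0,0],[0,0,0],[0,0,0],[0,0,0],[0,0,0],[0,0,0],[0,0,0],[0,0,0]]'

```text
clock: 3.85
tool_pos: [0.5341, 0.0183, 0.098]
eef_rot: [0.73, 0.567, -0.303, 0.233]
contact_force: [-0.1, 2.4, 0.7]
opening: 1.001
finger_force: 1.0
```

```bash
python3 - <<'E'
from h import *
p,R,s=now(); print(tub(p),s['contact_force'].round(1))
a=optics.snapshot('wrist'); cv2.imwrite('pics/w1.png',a['img'][...,::-1])
E
```

```text
[0.00063916 0.08618375 0.09801512] [-0.1  2.4  0.7]
```

View pics/w1.png

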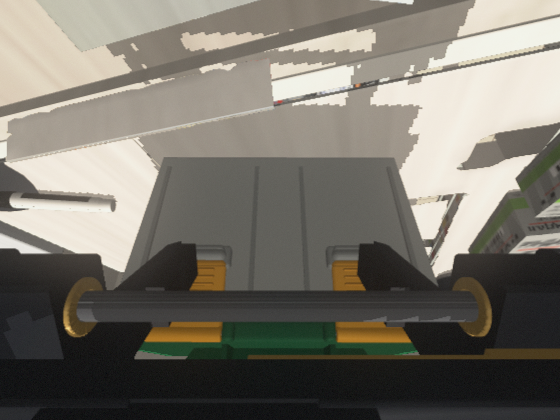

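The wrist view shows both open fingers lying on the two yellow left clips at (210,290) and (350,290), which are nearly down against the grey wall. I'll push inward next.

Emit:
servo_tool --translation '[[-0.002,0,0.002],[-0.002,0,0.002],[-0.002,0,0.002],[-0.002,0,0.002],[0,0,0],[0,0,0]]' --turn '[[0,0,0],[0,0,0],[0,0,0],[0,0,0],[0,0,0],[0,0,0]]'

```text
clock: 4.65
tool_pos: [0.533, 0.0135, 0.0974]
eef_rot: [0.73, 0.569, -0.299, 0.232]
contact_force: [1.4, 18.2, 8.1]
opening: 0.999
finger_force: 8.8
```

```bash
python3 - <<'E'
from h import *
p,R,s=now(); print(tub(p),s['contact_force'].round(1))
E
```

```text
[0.00082608 0.08130628 0.0973733 ] [ 1.4 18.2  8.1]
```

Emit:
servo_tool --translation '[[-0.002,0,0.002],[-0.001,0,0.001],[0,0,0],[0,0,-0.03],[0,0,-0.05],[0,0,-0.06],[0,0,0]]' --turn '[[0,0,0],[0,0,0],[0,0,0],[0,0,0],[0,0,0],[0,0,0],[0,0,0]]'

```text
clock: 5.52
tool_pos: [0.5575, 0.1021, 0.1994]
eef_rot: [0.73, 0.568, -0.299, 0.234]
contact_force: [0.8, -0.3, -1.9]
opening: 1.0
finger_force: 0.0
```

```bash
python3 - <<'E'
from h import *
p,R,s=now(); print(tub(p),s['contact_force'].round(1))
a=optics.snapshot('wrist'); W=cloud(a); hsv=cv2.cvtColor(a['img'],cv2.COLOR_RGB2HSV)
m=cv2.inRange(hsv,(15,120,60),(35,255,255)); k,l,st,c=cv2.connectedComponentsWithStats(m)
for i in range(1,k):
    if st[i,4]>150:
        P=W[l==i]; P=tub(P[~np.isnan(P[:,0])]); print(st[i],np.percentile(P,[5,50,95],axis=0).round(4).tolist())
plan([([0,.12,.38],tilt(-10),7),([0,-.12,.38],tilt(10),5),([0,-.23,.31],tilt(45),5)])
E
```

```text
[0.00248229 0.17315595 0.19940478] [ 0.8 -0.3 -1.9]
[ 201  198   45   38 1542] [[-0.0656, 0.0739, 0.1014], [-0.0477, 0.0757, 0.121], [-0.0299, 0.0772, 0.1381]]
[ 306  198   44   38 1539] [[0.0336, 0.0737, 0.101], [0.0513, 0.0756, 0.1209], [0.0693, 0.0771, 0.1381]]
[ 453  277   39   60 1076] [[0.0525, 0.2414, 0.2334], [0.0532, 0.2486, 0.2415], [0.0542, 0.252, 0.2463]]
[  63  278   39   59 1018] [[-0.0493, 0.2413, 0.2336], [-0.0482, 0.2485, 0.2416], [-0.0475, 0.2518, 0.2462]]
[ 248  349  312   10 1527] [[0.0014, 0.2482, 0.2503], [0.0492, 0.2498, 0.2517], [0.0661, 0.2511, 0.2522]]
{"translation": [[-0.023, -0.0, -0.013], [-0.023, -0.0, -0.016], [-0.02, -0.001, -0.017], [-0.02, 0.0, -0.019], [-0.017, -0.0, -0.02], [-0.016, -0.0, -0.022], [-0.013, -0.001, -0.023], [-0.047, 0.0, 0.008], [-0.048, 0.0, 0.005], [-0.048, 0.0, 0.002]], "turn": [[-0.0, 0.09, 0.0], [-0.0, 0.08, 0.0], [-0.0, 0.09, 0.0], [-0.0, 0.09, 0.0], [-0.0, 0.09, 0.0], [-0.0, 0.08, 0.0], [-0.0, 0.09, 0.0], [-0.0, 0.07, 0.0], [-0.0, 0.07, 0.0], [-0.0, 0.07, 0.0]]}
{"translation": [[-0.048, 0.0, -0.002], [-0.048, 0.0, -0.005], [-0.024, 0.0, 0.01], [-0.025, 0.0, 0.007], [-0.026, 0.0, 0.004], [-0.026, 0.0, 0.0], [-0.026, 0.0, -0.002]], "turn": [[-0.0, 0.07, 0.0], [-0.0, 0.07, 0.0], [-0.0, 0.12, 0.0], [-0.0, 0.12, 0.0], [-0.0, 0.13, 0.0], [-0.0, 0.12, 0.0], [-0.0, 0.12, -0.0]]}
max 0.048 0.13
```

Emit:
servo_tool --translation '[[-0.023,0,-0.013],[-0.023,0,-0.016],[-0.02,-0.001,-0.017],[-0.02,0,-0.019],[-0.017,0,-0.02],[-0.016,0,-0.022],[-0.013,-0.001,-0.023],[-0.047,0,0.008],[-0.048,0,0.005],[-0.048,0,0.002]]' --turn '[[0,0.09,0],[0,0.08,0],[0,0.09,0],[0,0.09,0],[0,0.09,0],[0,0.08,0],[0,0.09,0],[0,0.07,0],[0,0.07,0],[0,0.07,0]]'

```text
clock: 6.82
tool_pos: [0.5027, -0.0912, 0.3772]
eef_rot: [0.791, 0.611, 0.012, -0.013]
contact_force: [0.7, -0.4, -0.6]
opening: 1.0
finger_force: 0.0
```

Emit:
servo_tool --translation '[[-0.048,0,-0.002],[-0.048,0,-0.005],[-0.024,0,0.01],[-0.025,0,0.007],[-0.026,0,0.004],[-0.026,0,0],[-0.026,0,-0.002],[0,0,0]]' --turn '[[0,0.07,0],[0,0.07,0],[0,0.12,0],[0,0.12,0],[0,0.13,0],[0,0.12,0],[0,0.12,0],[0,0,0]]'

```text
clock: 7.82
tool_pos: [0.4493, -0.2914, 0.3038]
eef_rot: [0.734, 0.56, 0.3, -0.239]
contact_force: [-0.4, -0.3, 0.6]
opening: 0.999
finger_force: 0.0
```

```bash
python3 - <<'E'
from h import *
p,R,s=now(); print(tub(p),(T.inv()*R).as_matrix().round(2),s['q'].round(2),s['contact_force'].round(1))
t=tilt(45)
plan([([0,-.114,.20],t,7),([0,-.096,.17],t,2),([0,-.096,.17],t,1)])
E
```

```text
[-0.00447243 -0.23487645  0.3038281 ] [[ 0.02  1.   -0.  ]
 [ 0.71 -0.01  0.71]
 [ 0.71 -0.01 -0.71]] [ 0.81  0.75  0.06  1.53 -0.66  1.44  0.9 ] [-0.4 -0.3  0.6]
{"translation": [[0.002, 0.001, 0.023], [0.001, 0.0, 0.022], [0.002, 0.001, 0.023], [0.002, 0.001, 0.023], [0.002, 0.0, 0.022], [0.001, 0.001, 0.023], [0.002, 0.001, 0.023], [-0.004, -0.0, 0.017], [-0.005, -0.0, 0.017], [0.0, -0.0, -0.0]], "turn": [[-0.0, -0.0, -0.0], [-0.0, -0.0, -0.0], [-0.0, -0.0, -0.01], [-0.0, -0.0, 0.0], [-0.0, -0.0, -0.0], [-0.0, -0.0, -0.0], [-0.0, -0.0, -0.01], [-0.0, -0.0, 0.0], [-0.0, -0.0, 0.0], [-0.0, -0.0, 0.0]]}
max 0.023 0.01
```

Emit:
servo_tool --translation '[[0.002,0.001,0.023],[0.001,0.0,0.022],[0.002,0.001,0.023],[0.002,0.001,0.023],[0.002,0.0,0.022],[0.001,0.001,0.023],[0.002,0.001,0.023],[-0.004,0,0.017],[-0.005,0,0.017],[0,0,0]]' --turn '[[0,0,0],[0,0,0],[0,0,-0.01],[0,0,0],[0,0,0],[0,0,0],[0,0,-0.01],[0,0,0],[0,0,0],[0,0,0]]'

```text
clock: 9.07
tool_pos: [0.492, -0.1535, 0.174]
eef_rot: [0.725, 0.573, 0.303, -0.234]
contact_force: [-0.3, -0.0, -0.0]
opening: 0.997
finger_force: 0.0
```

```bash
python3 - <<'E'
from h import *
p,R,s=now(); print(tub(p),s['contact_force'].round(1))
t=tilt(45)
plan([([0,-.098,.143],t,3),([0,-.098,.113],t,3),([0,-.084,.098],t,2)])
E
```

```text
[ 0.00264639 -0.09071098  0.17397759] [-0.3 -0.  -0. ]
{"translation": [[-0.009, -0.001, 0.006], [-0.009, -0.001, 0.005], [-0.009, -0.001, 0.006], [-0.007, 0.0, 0.007], [-0.007, 0.0, 0.007], [-0.007, 0.0, 0.007], [-0.0, 0.0, 0.01], [-0.001, 0.0, 0.01]], "turn": [[-0.0, -0.0, 0.01], [-0.0, -0.0, 0.0], [-0.0, -0.0, 0.01], [-0.0, -0.0, -0.0], [-0.0, -0.0, -0.0], [-0.0, -0.0, -0.0], [-0.0, -0.0, -0.0], [-0.0, -0.0, -0.0]]}
max 0.01 0.01
```

Emit:
servo_tool --translation '[[-0.009,-0.001,0.006],[-0.009,-0.001,0.005],[-0.009,-0.001,0.006],[-0.007,0.0,0.007],[-0.007,0.0,0.007],[-0.007,0.0,0.007],[0,0.0,0.01],[-0.001,0.0,0.01],[0,0,0]]' --turn '[[0,0,0.01],[0,0,0],[0,0,0],[0,0,0],[0,0,0],[0,0,0],[0,0,0],[0,0,0],[0,0,0]]'

```text
clock: 10.2
tool_pos: [0.4922, -0.1484, 0.0986]
eef_rot: [0.728, 0.569, 0.302, -0.233]
contact_force: [-0.1, -1.7, 1.8]
opening: 1.002
finger_force: 1.2
```

Emit:
servo_tool --translation '[[0.002,0,0.002],[0.002,0,0.002],[0.002,0,0.002],[0.002,0,0.002],[0,0,0],[0,0,0]]' --turn '[[0,0,0],[0,0,0],[0,0,0],[0,0,0],[0,0,0],[0,0,0]]'

```text
clock: 10.95
tool_pos: [0.4937, -0.1429, 0.0978]
eef_rot: [0.731, 0.569, 0.3, -0.23]
contact_force: [-7.1, -14.0, 8.4]
opening: 1.001
finger_force: 7.9
```

```bash
python3 - <<'E'
from h import *
p,R,s=now(); print(tub(p),s['contact_force'].round(1))
E
```

```text
[ 0.00169505 -0.07999515  0.09784634] [ -7.1 -14.    8.4]
```

Emit:
servo_tool --translation '[[0.002,0,0.002],[0.002,0,0.002],[0,0,0],[0,0,-0.03],[0,0,-0.05],[0,0,-0.06],[0,0,-0.05],[0,0,0]]' --turn '[[0,0,0],[0,0,0],[0,0,0],[0,0,0],[0,0,0],[0,0,0],[0,0,0],[0,0,0]]'

```text
clock: 11.95
tool_pos: [0.4633, -0.2649, 0.235]
eef_rot: [0.729, 0.569, 0.302, -0.231]
contact_force: [-0.1, -0.4, 0.7]
opening: 0.998
finger_force: 0.0
```

```bash
python3 - <<'E'
from h import *
p,R,s=now(); print(tub(p),p,s['contact_force'].round(1))
a=optics.snapshot('wrist'); W=cloud(a); hsv=cv2.cvtColor(a['img'],cv2.COLOR_RGB2HSV)
m=cv2.inRange(hsv,(15,120,60),(35,255,255)); k,l,st,c=cv2.connectedComponentsWithStats(m)
for i in range(1,k):
    if st[i,4]>150:
        P=W[l==i]; P=tub(P[~np.isnan(P[:,0])]); print(st[i],np.percentile(P,[5,50,95],axis=0).round(4).tolist())
print(tub([.472,-.354,0]))
b=tub([.472,-.354,0]); plan([([b[0],b[1]+.02,.24],tilt(0),8)])
E
```

```text
[ 0.00259185 -0.20573232  0.235004  ] [ 0.46334687 -0.26491342  0.235004  ] [-0.1 -0.4  0.7]
[210 168  40  24 844] [[-0.0652, -0.0753, 0.1018], [-0.0475, -0.0738, 0.1235], [-0.0301, -0.0706, 0.1382]]
[302 168  40  24 831] [[0.0338, -0.0752, 0.1026], [0.051, -0.0738, 0.1242], [0.0689, -0.0703, 0.1384]]
[ 63 277  32  59 748] [[-0.0493, -0.2513, 0.3032], [-0.0483, -0.2484, 0.3112], [-0.0474, -0.24, 0.314]]
[461 278  31  59 718] [[0.0525, -0.251, 0.3043], [0.0533, -0.2481, 0.3119], [0.0542, -0.2401, 0.3148]]
[ 158  322   72   36 1064] [[-0.1214, -0.2425, 0.0184], [-0.0804, -0.2293, 0.034], [-0.0579, -0.2122, 0.0357]]
[ 386  348  174   11 1120] [[0.0318, -0.2568, 0.3108], [0.0551, -0.2562, 0.3124], [0.0668, -0.2548, 0.3138]]
[ 0.03312805 -0.28986813  0.        ]
{"translation": [[-0.005, 0.004, -0.006], [-0.006, 0.004, -0.006], [-0.007, 0.004, -0.005], [-0.007, 0.003, -0.005], [-0.008, 0.004, -0.004], [-0.007, 0.004, -0.003], [-0.009, 0.004, -0.002], [-0.008, 0.004, -0.002]], "turn": [[0.0, -0.1, 0.0], [0.0, -0.1, 0.0], [0.0, -0.09, 0.0], [0.0, -0.1, 0.0], [0.0, -0.1, 0.0], [0.0, -0.1, 0.01], [0.0, -0.1, -0.0], [0.0, -0.09, -0.0]]}
max 0.009 0.1
```

Emit:
servo_tool --translation '[[-0.005,0.004,-0.006],[-0.006,0.004,-0.006],[-0.007,0.004,-0.005],[-0.007,0.003,-0.005],[-0.008,0.004,-0.004],[-0.007,0.004,-0.003],[-0.009,0.004,-0.002],[-0.008,0.004,-0.002],[0,0,0]]' --turn '[[0,-0.1,0],[0,-0.1,0],[0,-0.09,0],[0,-0.1,0],[0,-0.1,0],[0,-0.1,0.01],[0,-0.1,0],[0,-0.09,0],[0,0,0]]' --grip 0.65

```text
clock: 13.12
tool_pos: [0.4777, -0.33, 0.2377]
eef_rot: [0.789, 0.614, 0.003, -0.003]
contact_force: [1.4, -0.0, -0.0]
opening: 0.651
finger_force: 0.0
```

```bash
sed -i 's/C=np.array(\[.512,-.065,0\])/C=np.array([.514,-.0645,0])/' h.py; python3 - <<'E'
from h import *
p,R,s=now(); print(tub(p),p,s['q'].round(2),(T.inv()*R).as_matrix().round(2))
for n in ('wrist','scene'):
    a=optics.snapshot(n); W=cloud(a)
    m=(np.hypot(W[...,0]-.472,W[...,1]+.354)<.035)&(W[...,2]>.006)&(W[...,2]<.095)
    v,u=np.where(m); print(n,m.sum(),u.min(),u.max(),v.min(),v.max())
    P=W[m]
    for z in np.arange(.01,.09,.01):
        Q=P[np.abs(P[:,2]-z)<.005]
        if len(Q): print(round(z,3),len(Q),np.percentile(Q,[3,97],axis=0)[:,:2].round(4).tolist())
    if n=='wrist': cv2.imwrite('pics/w2.png',cv2.resize(a['img'],(784,588))[...,::-1])
E
```

```text
[ 0.03084647 -0.26624165  0.23765633] [ 0.47766576 -0.33004839  0.23765633] [ 0.31  0.66  0.38  1.72 -0.32  0.83  0.59] [[-0.    1.   -0.  ]
 [ 1.    0.    0.01]
 [ 0.01 -0.   -1.  ]]
wrist 517 270 291 190 221
0.01 28 [[0.466, -0.345], [0.4889, -0.3371]]
0.02 39 [[0.465, -0.3464], [0.4894, -0.3376]]
0.03 56 [[0.4647, -0.3515], [0.4899, -0.3381]]
0.04 132 [[0.4643, -0.3565], [0.4889, -0.3394]]
0.05 53 [[0.4676, -0.3567], [0.4864, -0.3427]]
0.06 122 [[0.4684, -0.3587], [0.4849, -0.3438]]
0.07 34 [[0.4722, -0.3529], [0.4812, -0.3485]]
0.08 52 [[0.4732, -0.3564], [0.4802, -0.3501]]
scene 250 339 359 271 301
0.01 27 [[0.4607, -0.368], [0.4772, -0.3399]]
0.02 36 [[0.4621, -0.3659], [0.4767, -0.3411]]
0.03 31 [[0.4625, -0.3662], [0.4772, -0.3451]]
0.04 58 [[0.4623, -0.3645], [0.4834, -0.3419]]
0.05 27 [[0.4664, -0.3633], [0.4781, -0.3474]]
0.06 39 [[0.4672, -0.3616], [0.4805, -0.3451]]
0.07 14 [[0.4704, -0.3593], [0.4776, -0.3509]]
0.08 14 [[0.4725, -0.358], [0.4775, -0.3519]]
```

View pics/w2.png

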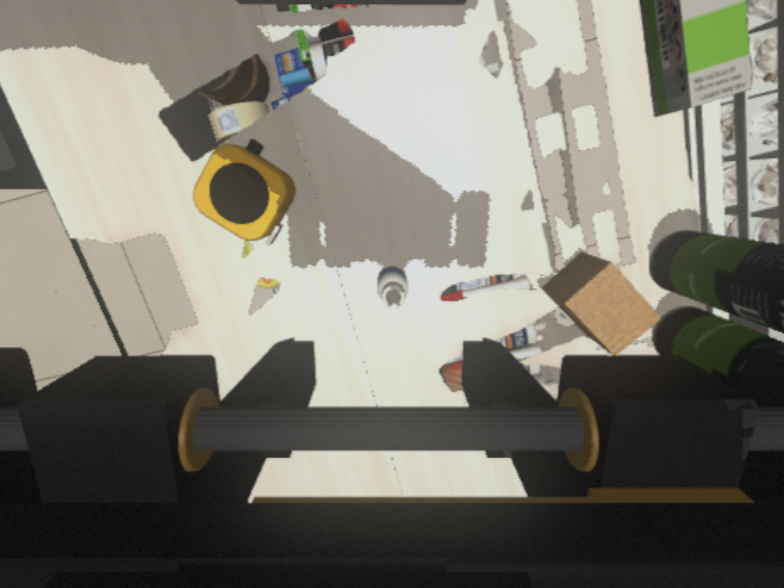

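The wrist view shows the bottle at (392,287) between the fingers, with the tape measure at (245,190) and the carton at (600,305), both clear. The bottle has an 18 mm collar at z 47–63 mm, so I'll grip it there.

```bash
python3 - <<'E'
from h import *
b=tub([.476,-.354,0]); print(b)
plan([([b[0],b[1],.13],tilt(0),3),([b[0],b[1],.048],tilt(0),5)])
E
```

```text
[ 0.03518956 -0.28985504  0.        ]
{"translation": [[-0.007, 0.002, 0.036], [-0.007, 0.001, 0.036], [-0.008, 0.002, 0.036], [0.0, 0.0, 0.016], [0.0, 0.0, 0.017], [0.0, 0.0, 0.016], [0.001, 0.0, 0.017], [-0.0, 0.0, 0.016]], "turn": [[-0.0, -0.0, -0.0], [-0.0, -0.0, -0.0], [-0.0, -0.01, -0.0], [-0.0, 0.0, -0.0], [-0.0, 0.0, -0.0], [-0.0, 0.0, -0.0], [-0.0, 0.0, -0.0], [-0.0, 0.0, -0.0]]}
max 0.036 0.01
```

Emit:
servo_tool --translation '[[-0.007,0.002,0.036],[-0.007,0.001,0.036],[-0.008,0.002,0.036],[0,0,0.016],[0,0,0.017],[0,0,0.016],[0.001,0,0.017],[0,0,0.016],[0,0,0],[0,0,0]]' --turn '[[0,0,0],[0,0,0],[0,-0.01,0],[0,0,0],[0,0,0],[0,0,0],[0,0,0],[0,0,0],[0,0,0],[0,0,0]]'

```text
clock: 14.48
tool_pos: [0.4767, -0.3564, 0.0495]
eef_rot: [0.791, 0.612, -0.002, 0.003]
contact_force: [1.1, -0.2, -0.1]
opening: 0.651
finger_force: 0.0
```

Emit:
servo_tool --translation '[[0,0,0],[0,0,0],[0,0,0],[0,0,0],[0,0,0]]' --turn '[[0,0,0],[0,0,0],[0,0,0],[0,0,0],[0,0,0]]' --grip 0 --grip_force 20

```text
clock: 15.1
tool_pos: [0.4765, -0.3561, 0.0493]
eef_rot: [0.791, 0.612, -0.002, 0.002]
contact_force: [-0.5, -0.4, 0.8]
opening: 0.208
finger_force: 19.5
```

```bash
python3 - <<'E'
from h import *
p,R,s=now(); print(tub(p),p,s['opening']*88,s['finger_force'])
plan([([p@[0,0,0]+tub(p)[0],tub(p)[1],.13],tilt(0),3),([.0,-.15,.36],tilt(0),6)])
E
```

```text
[ 0.03622315 -0.29180133  0.04933248] [ 0.47651709 -0.35614218  0.04933248] 18.341531064615015 19.544083254004363
{"translation": [[-0.0, 0.0, -0.027], [-0.0, 0.0, -0.027], [-0.0, 0.0, -0.027], [0.024, -0.006, -0.038], [0.023, -0.006, -0.038], [0.024, -0.006, -0.039], [0.024, -0.006, -0.038], [0.024, -0.006, -0.038], [0.023, -0.006, -0.038]], "turn": [[0.0, 0.0, -0.0], [0.0, 0.0, -0.0], [0.0, 0.01, -0.0], [0.0, -0.0, -0.0], [0.0, -0.0, -0.0], [0.0, -0.0, -0.0], [0.0, -0.0, -0.0], [0.0, -0.0, -0.0], [0.0, -0.0, -0.0]]}
max 0.039 0.01
```

Emit:
servo_tool --translation '[[0,0,-0.027],[0,0,-0.027],[0,0,-0.027],[0.024,-0.006,-0.038],[0.023,-0.006,-0.038],[0.024,-0.006,-0.039],[0.024,-0.006,-0.038],[0.024,-0.006,-0.038],[0.023,-0.006,-0.038],[0,0,0]]' --turn '[[0,0,0],[0,0,0],[0,0,0],[0,0,0],[0,0,0],[0,0,0],[0,0,0],[0,0,0],[0,0,0],[0,0,0]]'

```text
clock: 16.35
tool_pos: [0.4789, -0.2067, 0.3608]
eef_rot: [0.79, 0.613, 0.0, 0.004]
contact_force: [0.6, 0.3, -0.8]
opening: 0.208
finger_force: 19.5
```

```bash
python3 - <<'E'
from h import *
p,R,s=now(); print(tub(p),p,s['opening']*88,s['finger_force'])
a=optics.snapshot('wrist'); W=cloud(a); Q=R.inv().apply((W-p).reshape(-1,3)).reshape(W.shape)
cv2.imwrite('pics/w3.png',cv2.resize(a['img'],(784,588))[...,::-1])
for z in np.arange(-.14,.07,.01):
    m=(np.abs(Q[...,2]-z)<.005)&(np.abs(Q[...,0])<.12)
    if m.sum()>5:
        P=Q[m]; print(round(z,3),m.sum(),'y',P[:,1].min().round(3),P[:,1].max().round(3),'x',P[:,0].min().round(3),P[:,0].max().round(3))
E
```

```text
[ 0.00136259 -0.14644824  0.36083847] [ 0.47889959 -0.20668616  0.36083847] 18.298919074186216 19.485720036027487
-0.11 8500 y -0.049 0.05 x 0.018 0.025
-0.1 18019 y -0.056 0.058 x 0.021 0.025
-0.09 17176 y -0.041 0.041 x 0.014 0.035
-0.08 16398 y -0.079 0.079 x 0.003 0.035
-0.07 6627 y -0.082 0.084 x -0.006 0.035
-0.06 415 y -0.08 0.08 x -0.011 0.033
-0.05 537 y -0.021 0.021 x -0.011 0.012
-0.04 908 y -0.023 0.024 x -0.01 0.012
-0.03 1022 y -0.024 0.025 x -0.002 0.012
-0.02 1075 y -0.024 0.025 x -0.007 0.012
-0.01 1167 y -0.023 0.024 x -0.008 0.013
0.0 414 y -0.02 0.022 x -0.009 0.014
0.01 607 y -0.014 0.013 x 0.004 0.018
0.02 270 y -0.014 0.013 x 0.005 0.019
0.03 196 y -0.015 0.012 x 0.008 0.019
0.04 156 y -0.015 0.012 x 0.007 0.02
0.05 17 y -0.013 0.01 x 0.013 0.019
```

View pics/w3.png

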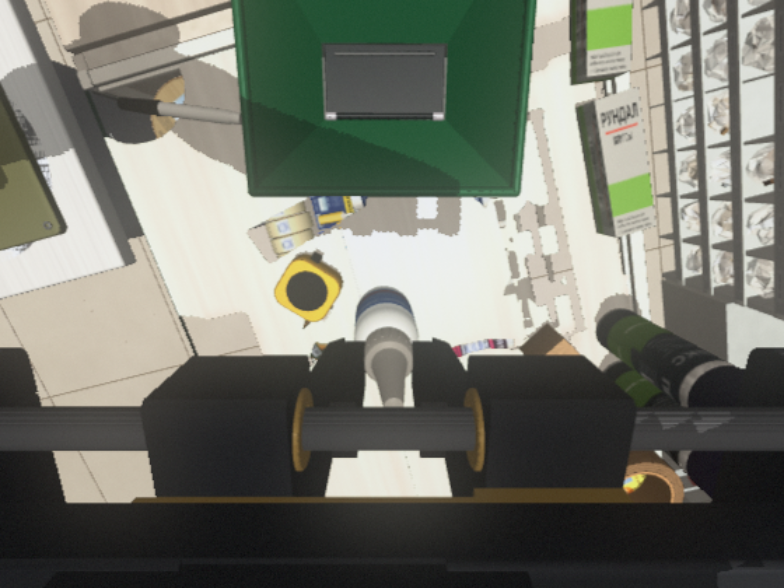

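The wrist view shows the bottle held upright at (390,340). The flap in the hopper is at (385,80) and is shut, and the tape measure and carton haven't moved. I'll stand the bottle on the flap's free side, regrip it higher on the nozzle, then push.

```bash
python3 - <<'E'
from h import *
plan([([-.001,.008,.36],tilt(0),5),([-.001,.008,.205],tilt(0),6),([-.001,.008,.197],tilt(0),2)])
E
```

```text
{"translation": [[0.031, -0.0, -0.0], [0.031, -0.001, -0.001], [0.031, 0.0, 0.0], [0.031, -0.0, -0.0], [0.031, -0.001, -0.001], [-0.0, -0.0, 0.026], [-0.0, -0.0, 0.026], [-0.0, -0.0, 0.026], [-0.0, -0.0, 0.026], [-0.0, -0.0, 0.026]], "turn": [[0.0, 0.0, -0.0], [0.0, 0.0, -0.0], [0.0, 0.0, -0.0], [0.0, 0.0, -0.0], [0.0, 0.01, -0.0], [0.0, -0.0, -0.0], [0.0, -0.0, -0.0], [0.0, -0.0, -0.0], [0.0, -0.0, -0.0], [0.0, -0.0, -0.0]]}
{"translation": [[-0.0, -0.0, 0.025], [-0.0, -0.0, 0.004], [-0.0, -0.0, 0.004]], "turn": [[0.0, -0.0, -0.0], [0.0, -0.0, -0.0], [0.0, -0.0, -0.0]]}
max 0.031 0.01
```

Emit:
servo_tool --translation '[[0.031,0,0],[0.031,-0.001,-0.001],[0.031,0,0],[0.031,0,0],[0.031,-0.001,-0.001],[0,0,0.026],[0,0,0.026],[0,0,0.026],[0,0,0.026],[0,0,0.026]]' --turn '[[0,0,0],[0,0,0],[0,0,0],[0,0,0],[0,0.01,0],[0,0,0],[0,0,0],[0,0,0],[0,0,0],[0,0,0]]'

```text
clock: 17.65
tool_pos: [0.5136, -0.0579, 0.2274]
eef_rot: [0.792, 0.611, 0.001, -0.001]
contact_force: [-0.3, 0.0, -0.5]
opening: 0.204
finger_force: 19.5
```

Emit:
servo_tool --translation '[[0,0,0.02],[0,0,0.004],[0,0,0]]' --turn '[[0,0,0],[0,0,0],[0,0,0]]'

```text
clock: 18.02
tool_pos: [0.5144, -0.0574, 0.2052]
eef_rot: [0.791, 0.611, 0.002, -0.001]
contact_force: [-0.5, 0.3, 1.0]
opening: 0.21
finger_force: 19.5
```

```bash
python3 - <<'E'
from h import *
p,R,s=now(); print(tub(p),s['opening']*88,s['contact_force'].round(2),(T.inv()*R).as_matrix().round(3))
a=optics.snapshot('wrist'); W=tub(cloud(a).reshape(-1,3)).reshape(420,560,3); np.save('w4.npy',W)
cv2.imwrite('pics/w4.png',cv2.resize(a['img'],(784,588))[...,::-1])
E
```

```text
[-0.00137542  0.00696488  0.20524391] 18.514390676510082 [-0.49  0.31  1.  ] [[ 0.004  1.     0.   ]
 [ 1.    -0.004  0.004]
 [ 0.004  0.    -1.   ]]
```

View pics/w4.png

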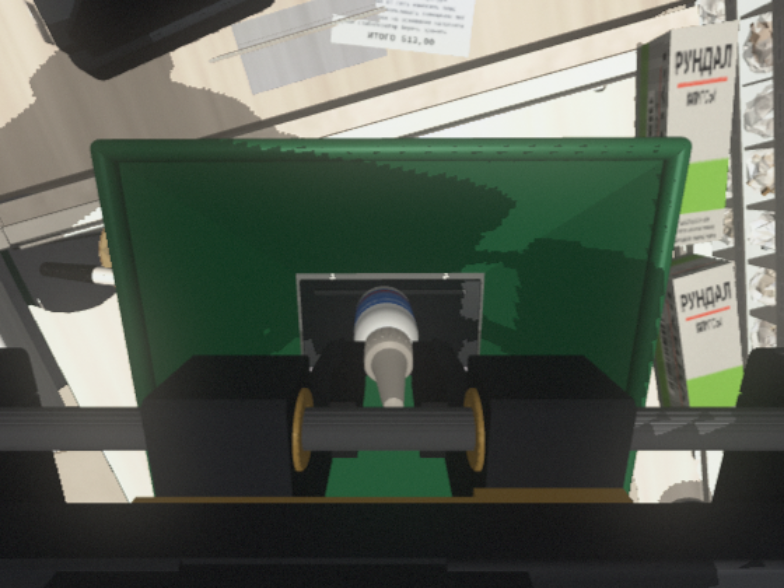

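The bottle sits over the flap, with its foot at (385,300) near the flap's free edge at row 275. I'll lower it onto the flap.

Emit:
servo_tool --translation '[[0,0,0.004],[0,0,0.003],[0,0,0.002],[0,0,0.001],[0,0,0],[0,0,0]]' --turn '[[0,0,0],[0,0,0],[0,0,0],[0,0,0],[0,0,0],[0,0,0]]'

```text
clock: 18.82
tool_pos: [0.5148, -0.0567, 0.1957]
eef_rot: [0.791, 0.612, 0.002, -0.001]
contact_force: [0.6, -0.1, 0.1]
opening: 0.21
finger_force: 19.5
```

```bash
python3 - <<'E'
from h import *
p,R,s=now(); print(tub(p),s['opening']*88,s['contact_force'].round(2))
a=optics.snapshot('wrist'); W=tub(cloud(a).reshape(-1,3)).reshape(420,560,3)
m=(np.abs(W[...,0])<.016)&(np.abs(W[...,1]-.01)<.025)&(W[...,2]>.146)&(W[...,2]<.186); Q=W[m]
for z in np.arange(.15,.19,.008):
    q=Q[np.abs(Q[:,2]-z)<.004]; print(z.round(3),len(q),q.min(0).round(4),q.max(0).round(4))
f=(np.abs(W[...,0]-.035)<.01)&(np.abs(W[...,1])<.025); print('flap',np.nanmedian(W[f],0),W[f].min(0))
E
```

```text
[-0.00114722  0.00777122  0.19569733] 18.499068245073552 [ 0.56 -0.14  0.14]
0.15 121 [-0.0158  0.0178  0.146 ] [0.0158 0.035  0.154 ]
0.158 129 [-0.016  0.016  0.154] [0.0107 0.0275 0.162 ]
0.166 160 [-0.0156  0.016   0.162 ] [0.0111 0.0271 0.17  ]
0.174 190 [-0.0155  0.0128  0.1701] [0.0114 0.0266 0.178 ]
0.182 485 [-0.0152  0.0113  0.1781] [0.0116 0.0259 0.186 ]Traceback (most recent call last):
  File "<stdin>", line 6, in <module>
    return umr_minimum(a, axis, None, out, keepdims, initial, where)
ValueError: zero-size array to reduction operation minimum which has no identity
```

Emit:
servo_tool --translation '[[-0.002,0,0.001],[0,0,0.001],[0,0,0.001],[0,0,0],[0,0,0]]' --turn '[[0,0,0],[0,0,0],[0,0,0],[0,0,0],[0,0,0]]'

```text
clock: 19.5
tool_pos: [0.5143, -0.0586, 0.1927]
eef_rot: [0.791, 0.612, 0.002, -0.001]
contact_force: [0.9, 0.1, -0.4]
opening: 0.208
finger_force: 19.6
```

Emit:
servo_tool --translation '[[0,0,0],[0,0,0],[0,0,0],[0,0,0]]' --turn '[[0,0,0],[0,0,0],[0,0,0],[0,0,0]]' --grip 0.36

```text
clock: 20.0
tool_pos: [0.5143, -0.0586, 0.1926]
eef_rot: [0.791, 0.612, 0.002, -0.001]
contact_force: [1.4, -0.1, 0.7]
opening: 0.362
finger_force: 0.0
```

```bash
python3 - <<'E'
from h import *
p,R,s=now(); print(tub(p),s['opening']*88,s['contact_force'].round(2))
a=optics.snapshot('wrist'); W=tub(cloud(a).reshape(-1,3)).reshape(420,560,3)
hsv=cv2.cvtColor(a['img'],cv2.COLOR_RGB2HSV)
m=(np.abs(W[...,0])<.022)&(np.abs(W[...,1]-.01)<.04)&(W[...,2]>.146)&(W[...,2]<.24)&(hsv[...,2]>90)&(hsv[...,1]<90); Q=W[m]
for z in np.arange(.15,.24,.008):
    q=Q[np.abs(Q[:,2]-z)<.004]
    if len(q): print(z.round(3),len(q),np.percentile(q,3,0).round(4),np.percentile(q,97,0).round(4))
E
```

```text
[-0.00118048  0.0057908   0.1926179 ] 31.878160660213133 [ 1.35 -0.05  0.67]
0.166 26 [-0.0145  0.0179  0.1652] [0.0049 0.0247 0.1693]
0.174 198 [-0.0156  0.014   0.1704] [0.0094 0.0243 0.1778]
0.182 645 [-0.0148  0.0078  0.1785] [0.0096 0.0234 0.1847]
0.19 147 [-0.0119  0.0122  0.1879] [0.0067 0.0199 0.1939]
0.198 589 [-0.0113  0.0048  0.1946] [0.0064 0.0193 0.2014]
0.206 253 [-0.008   0.0093  0.2024] [0.0034 0.0157 0.2098]
0.214 203 [-0.0066  0.0093  0.2103] [0.0024 0.014  0.2176]
0.222 203 [-0.0059  0.0087  0.2182] [0.0018 0.0129 0.2258]
0.23 131 [-0.0048  0.0076  0.2262] [0.0008 0.0116 0.2286]
```

Emit:
servo_tool --translation '[[0,0,-0.012],[0.002,-0.001,-0.012],[0.002,0,-0.001],[0,0,0]]' --turn '[[0,0,0],[0,0,0],[0,0,0],[0,0,0]]'

```text
clock: 20.55
tool_pos: [0.5144, -0.0541, 0.2179]
eef_rot: [0.791, 0.612, 0.003, -0.001]
contact_force: [0.7, -0.4, -1.0]
opening: 0.364
finger_force: 0.0
```

Emit:
servo_tool --translation '[[0,0,0],[0,0,0],[0,0,0],[0,0,0]]' --turn '[[0,0,0],[0,0,0],[0,0,0],[0,0,0]]' --grip 0 --grip_force 15

```text
clock: 21.05
tool_pos: [0.5142, -0.0546, 0.2175]
eef_rot: [0.791, 0.612, 0.002, -0.001]
contact_force: [-0.8, -0.3, 0.3]
opening: 0.077
finger_force: 14.6
```

```bash
cat > bot.py <<'E'
from h import *
def bot(lo=.1,hi=.24):
    p,R,s=now(); print(tub(p),s['opening']*88,s['finger_force'],s['contact_force'].round(2))
    a=optics.snapshot('wrist'); W=tub(cloud(a).reshape(-1,3)).reshape(420,560,3)
    hsv=cv2.cvtColor(a['img'],cv2.COLOR_RGB2HSV)
    m=(np.abs(W[...,0])<.05)&(np.abs(W[...,1])<.05)&(W[...,2]>lo)&(W[...,2]<hi)&(hsv[...,2]>90)&(hsv[...,1]<90); Q=W[m]
    for z in np.arange(lo,hi,.01):
        q=Q[np.abs(Q[:,2]-z)<.005]
        if len(q)>5: print(z.round(3),len(q),np.percentile(q,3,0).round(4),np.percentile(q,97,0).round(4))
    return a
E
python3 -c "
from bot import *
bot()"
```

```text
[-0.00229849  0.00959839  0.21750445] 6.799868065718687 14.63337641725957 [-0.82 -0.33  0.26]
0.14 27 [-0.0325 -0.0329  0.1422] [0.0483 0.0259 0.1448]
0.15 17 [-0.0131 -0.0361  0.1452] [0.0378 0.0199 0.1491]
0.17 80 [-0.0151  0.0162  0.1674] [0.0082 0.0242 0.1748]
0.18 530 [-0.0148  0.0076  0.1761] [0.0094 0.0235 0.1845]
0.19 134 [-0.0116  0.0122  0.1852] [0.0069 0.0197 0.1948]
0.2 336 [-0.0104  0.0125  0.1956] [0.0059 0.0192 0.2044]
0.21 122 [-0.0054  0.0122  0.2054] [0.0015 0.0152 0.2147]
0.22 157 [-0.0081  0.0103  0.2154] [0.0036 0.019  0.2248]
0.23 132 [-0.0046  0.0058  0.2255] [0.0011 0.0117 0.2287]
```

Emit:
servo_tool --translation '[[0,0,0.01],[0,0,0.01],[0,0,0.01],[0,0,0.01],[0,0,0.01],[0,0,0.01],[0,0,0.002],[0,0,0]]' --turn '[[0,0,0],[0,0,0],[0,0,0],[0,0,0],[0,0,0],[0,0,0],[0,0,0],[0,0,0]]'

```text
clock: 22.1
tool_pos: [0.5144, -0.0543, 0.1556]
eef_rot: [0.791, 0.612, 0.002, -0.001]
contact_force: [-0.6, 0.6, 0.6]
opening: 0.081
finger_force: 14.7
```

```bash
python3 -c "
from bot import *
a=bot(); cv2.imwrite('pics/w5.png',cv2.resize(a['img'],(784,588))[...,::-1])"
```

```text
[-0.00214845  0.00996795  0.15555782] 7.156637081907424 14.672792760684388 [-0.56  0.61  0.56]
0.11 8 [-0.0163 -0.0022  0.1055] [0.0484 0.0194 0.1126]
0.12 253 [-0.0151  0.0126  0.1166] [0.0109 0.0238 0.1248]
0.13 181 [-0.0111 -0.0119  0.1253] [0.0071 0.0244 0.1347]
0.14 464 [-0.0108  0.0135  0.1354] [0.0066 0.0229 0.1441]
0.15 163 [-0.0053  0.013   0.1454] [0.0016 0.0173 0.1549]
0.16 204 [-0.0051  0.0065  0.1553] [0.0018 0.0186 0.1648]
0.17 86 [-0.0042  0.0056  0.1651] [0.0009 0.0108 0.1666]
```

View pics/w5.png

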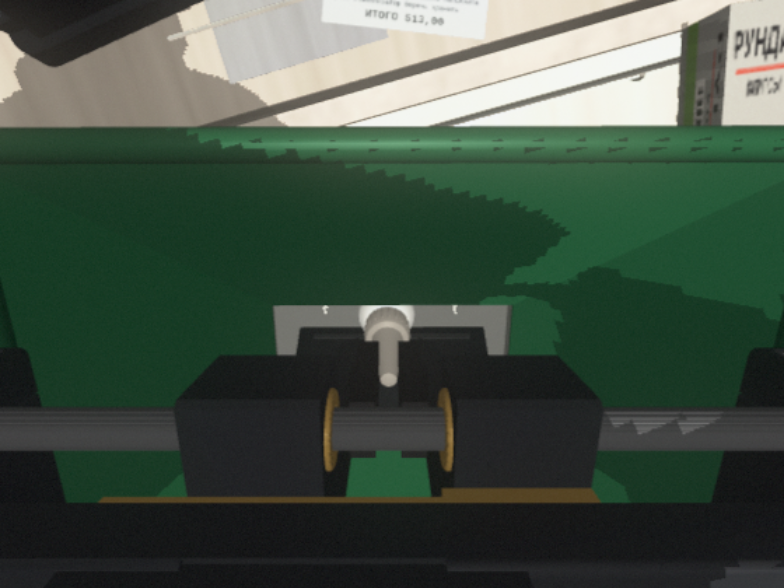

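The flap is open, seen as the dark plate at (390,340). The bottle is through down to its collar at (385,325), with its tip at (390,380). I'll go lower carefully.

Emit:
servo_tool --translation '[[0,0,0.001],[0,0,0.001],[0,0,0.001],[0,0,0.001],[0,0,0]]' --turn '[[0,0,0],[0,0,0],[0,0,0],[0,0,0],[0,0,0]]'

```text
clock: 22.78
tool_pos: [0.5144, -0.0543, 0.1516]
eef_rot: [0.791, 0.612, 0.002, -0.001]
contact_force: [-0.1, 1.0, 0.4]
opening: 0.086
finger_force: 14.7
```

Emit:
servo_tool --translation '[[0,0,0.001],[0,0,0.001],[0,0,0.001],[0,0,0]]' --turn '[[0,0,0],[0,0,0],[0,0,0],[0,0,0]]'

```text
clock: 23.28
tool_pos: [0.5145, -0.0543, 0.1486]
eef_rot: [0.791, 0.612, 0.002, -0.001]
contact_force: [-0.7, 0.0, 0.0]
opening: 0.086
finger_force: 14.7
```

Emit:
servo_tool --translation '[[0,0,0.001],[0,0,0.001],[0,0,0.001],[0,0,0.001],[0,0,0]]' --turn '[[0,0,0],[0,0,0],[0,0,0],[0,0,0],[0,0,0]]'

```text
clock: 23.9
tool_pos: [0.5161, -0.0547, 0.1451]
eef_rot: [0.791, 0.612, 0.003, 0.001]
contact_force: [4.8, -0.3, 4.4]
opening: 0.084
finger_force: 14.7
```

Emit:
servo_tool --translation '[[0,0,0.001],[0,0,0.001],[0,0,0.001],[0,0,0.001],[0,0,0]]' --turn '[[0,0,0],[0,0,0],[0,0,0],[0,0,0],[0,0,0]]'

```text
clock: 24.52
tool_pos: [0.517, -0.0549, 0.1436]
eef_rot: [0.791, 0.612, 0.005, 0.001]
contact_force: [-0.1, 1.4, 27.0]
opening: 0.083
finger_force: 14.7
```

```bash
python3 -c "
from bot import *
a=bot()"
```

```text
[0.00052642 0.01006546 0.14358867] 7.287690219693493 14.69272652946529 [-0.06  1.43 26.96]
0.11 113 [-0.0128  0.0111  0.1062] [0.0131 0.0196 0.1118]
0.12 166 [-0.009  -0.009   0.1159] [0.0101 0.0229 0.1248]
0.13 409 [-0.0074  0.0138  0.1252] [0.0088 0.0219 0.1342]
0.14 171 [-0.0071  0.0122  0.1353] [0.0043 0.0195 0.1448]
0.15 247 [-0.0024  0.0056  0.1453] [0.004  0.0134 0.1543]
0.22 26 [0.0399 0.0336 0.2239] [0.0497 0.0359 0.2249]
0.23 104 [0.0393 0.0336 0.2251] [0.0495 0.036  0.227 ]
```

Emit:
servo_tool --translation '[[0,0,-0.003],[0.002,0,0],[0.002,0,0],[0.002,0,0],[0,0,0]]' --turn '[[0,0,0],[0,0,0],[0,0,0],[0,0,0],[0,0,0]]'

```text
clock: 25.2
tool_pos: [0.5179, -0.0501, 0.1442]
eef_rot: [0.791, 0.612, 0.003, 0.001]
contact_force: [6.4, -3.9, 3.0]
opening: 0.08
finger_force: 14.7
```

Emit:
servo_tool --translation '[[0,0,0],[0,0,0],[0,0,0]]' --turn '[[0,0,0],[0,0,0],[0,0,0]]' --grip 0.2

```text
clock: 25.58
tool_pos: [0.5179, -0.0501, 0.1441]
eef_rot: [0.791, 0.612, 0.003, 0.001]
contact_force: [6.3, -3.4, 4.1]
opening: 0.198
finger_force: 0.0
```

```bash
python3 -c "
from bot import *
a=bot(); cv2.imwrite('pics/w6.png',cv2.resize(a['img'],(784,588))[...,::-1])"
```

```text
[0.00019979 0.01495215 0.14414209] 17.409532052848906 0.0 [ 6.35 -3.41  4.07]
0.12 54 [-0.0085  0.0106  0.1181] [0.0095 0.0231 0.1247]
0.13 186 [-0.006   0.0195  0.1255] [0.0066 0.0255 0.1347]
0.14 256 [-0.0035  0.0165  0.1354] [0.005  0.0231 0.1446]
0.15 206 [-0.0028  0.0097  0.1452] [0.0037 0.0178 0.1512]
0.23 36 [0.0442 0.0391 0.2252] [0.0487 0.0407 0.2272]
```

View pics/w6.png

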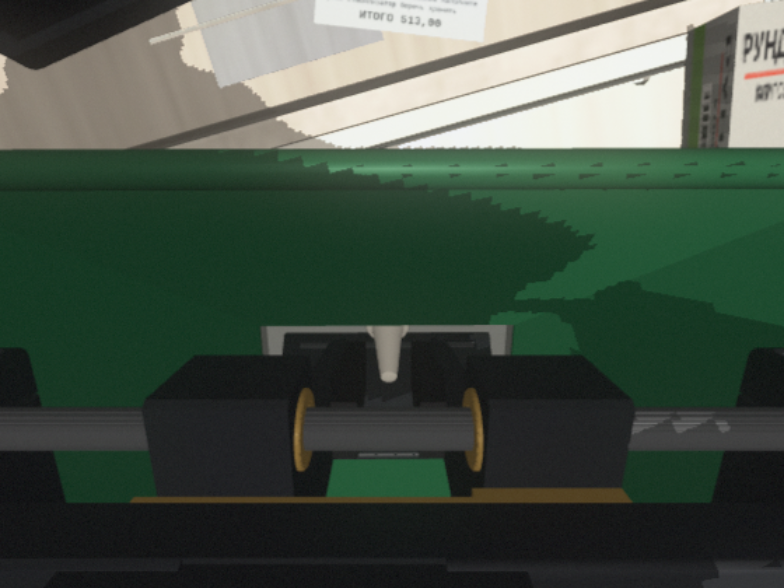

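The bottle now hangs in the throat with its tip at (388,375), released and stuck against the flap. I'll close the fingers above the tip and push it on.

Emit:
servo_tool --translation '[[0,0,-0.014],[-0.001,0,-0.014],[0,0,0]]' --turn '[[0,0,0],[0,0,0],[0,0,0]]'

```text
clock: 26.0
tool_pos: [0.5154, -0.0496, 0.1726]
eef_rot: [0.791, 0.612, 0.003, -0.001]
contact_force: [-0.4, 0.1, -0.7]
opening: 0.202
finger_force: 0.0
```

Emit:
servo_tool --translation '[[0,0,0],[0,0,0],[0,0,0],[0,0,0]]' --turn '[[0,0,0],[0,0,0],[0,0,0],[0,0,0]]' --grip 0

```text
clock: 26.5
tool_pos: [0.5155, -0.0496, 0.1715]
eef_rot: [0.791, 0.612, 0.002, -0.001]
contact_force: [0.4, 0.0, 0.9]
opening: 0.004
finger_force: 0.0
```

```bash
python3 - <<'E'
from bot import *
a=bot()
W=tub(cloud(a).reshape(-1,3)).reshape(420,560,3); hsv=cv2.cvtColor(a['img'],cv2.COLOR_RGB2HSV)
f=(np.abs(np.abs(W[...,0])-.03)<.012)&(np.abs(W[...,1])<.03)&(W[...,2]<.15)&(W[...,2]>.07)&(hsv[...,2]<70)
for y in np.arange(-.025,.03,.005):
    q=W[f&(np.abs(W[...,1]-y)<.0025)]
    if len(q): print(round(y,3),len(q),np.median(q[:,2]).round(4))
E
```

```text
[-0.00227473  0.01482515  0.1714551 ] 0.3768191761098728 0.0 [0.43 0.03 0.94]
0.12 55 [-0.0089  0.0044  0.1167] [0.048  0.024  0.1247]
0.13 151 [-0.0057  0.0204  0.1256] [0.0071 0.0259 0.1346]
0.14 184 [-0.0036  0.016   0.1354] [0.0047 0.0231 0.1448]
0.15 60 [-0.0026  0.015   0.1452] [0.0037 0.0181 0.1491]
0.17 8 [-0.0022  0.0236  0.1705] [0.0022 0.0242 0.172 ]
0.0 470 0.1242
0.005 547 0.1205
0.01 512 0.1174
0.015 345 0.1138
```

```bash
python3 - <<'E'
from h import *
p,R,s=now()
print('down');plan([([.0005,.0155,.155],tilt(0),3),([.0005,.0155,.1455],tilt(0),4)])
st=(C+T.apply([.0005,.0155,.1455]),T*tilt(0))
print('slide');plan([([.0005,.0155,.149],tilt(0),2),([.009,.0155,.149],tilt(0,-4),3),([.014,.0155,.149],tilt(0,-7),2),([.020,.0155,.149],tilt(0,-9),2)],st)
E
```

```text
down
{"translation": [[0.0, 0.001, 0.006], [0.0, 0.001, 0.005], [0.001, 0.001, 0.006], [-0.0, -0.0, 0.002], [-0.0, -0.0, 0.003], [-0.0, -0.0, 0.002], [-0.0, -0.0, 0.002]], "turn": [[0.0, -0.0, -0.0], [0.0, -0.0, -0.0], [0.0, -0.0, -0.0], [0.0, -0.0, -0.0], [0.0, -0.0, -0.0], [0.0, -0.0, -0.0], [0.0, -0.0, -0.0]]}
max 0.006 0.0
slide
{"translation": [[0.0, 0.0, -0.002], [0.0, 0.0, -0.002], [0.0, 0.003, 0.0], [0.0, 0.003, 0.0], [0.0, 0.002, 0.001], [0.0, 0.003, 0.0], [0.0, 0.002, 0.0], [0.0, 0.003, 0.0], [0.0, 0.003, 0.001]], "turn": [[0.0, 0.0, 0.0], [0.0, 0.0, 0.0], [-0.02, 0.0, 0.0], [-0.03, -0.0, 0.0], [-0.02, -0.0, 0.0], [-0.03, 0.0, 0.0], [-0.02, -0.0, 0.0], [-0.02, 0.0, 0.0], [-0.02, -0.0, -0.0]]}
max 0.003 0.03
```

Emit:
servo_tool --translation '[[0,0,0],[0,0,0],[0,0.001,0.006],[0,0.001,0.005],[0.001,0.001,0.006],[0,0,0.002],[0,0,0.003],[0,0,0.002],[0,0,0.002],[0,0,0]]' --turn '[[0,0,0],[0,0,0],[0,0,0],[0,0,0],[0,0,0],[0,0,0],[0,0,0],[0,0,0],[0,0,0],[0,0,0]]' --grip 0.22

```text
clock: 27.8
tool_pos: [0.5183, -0.0491, 0.1456]
eef_rot: [0.791, 0.612, 0.002, -0.001]
contact_force: [-1.4, -0.7, -0.2]
opening: 0.22
finger_force: 0.0
```

Emit:
servo_tool --translation '[[0,0,0],[0,0,0],[0,0,0]]' --turn '[[0,0,0],[0,0,0],[0,0,0]]' --grip 0 --grip_force 25

```text
clock: 28.18
tool_pos: [0.5184, -0.0491, 0.1456]
eef_rot: [0.791, 0.612, 0.002, -0.001]
contact_force: [-2.2, -0.1, 0.6]
opening: 0.049
finger_force: 24.3
```

```bash
python3 -c "
from bot import *
a=bot()"
```

```text
[0.00039339 0.01597972 0.14555161] 4.3130850611231955 24.28381900292152 [-2.2  -0.15  0.56]
0.12 51 [-0.0086  0.017   0.1204] [0.0096 0.0233 0.1249]
0.13 182 [-0.0057  0.0209  0.1256] [0.0071 0.0257 0.1349]
0.14 130 [-0.0017  0.0176  0.1352] [0.0036 0.0235 0.1449]
0.15 123 [-0.001   0.0099  0.1454] [0.0025 0.0178 0.1515]
0.23 54 [0.042  0.0399 0.2261] [0.0498 0.0417 0.2284]
```

Emit:
servo_tool --translation '[[0,0,-0.002],[0,0,-0.002],[0,0.003,0],[0,0.003,0],[0,0.002,0.001],[0,0.003,0],[0,0.002,0],[0,0.003,0],[0,0.003,0.001],[0,0,0]]' --turn '[[0,0,0],[0,0,0],[-0.02,0,0],[-0.03,0,0],[-0.02,0,0],[-0.03,0,0],[-0.02,0,0],[-0.02,0,0],[-0.02,0,0],[0,0,0]]'

```text
clock: 29.48
tool_pos: [0.5376, -0.0541, 0.1491]
eef_rot: [0.789, 0.61, 0.051, 0.063]
contact_force: [-0.7, -0.1, -1.4]
opening: 0.049
finger_force: 24.6
```

```bash
python3 -c "
from bot import *
a=bot(); p,R,s=now(); print((T.inv()*R).as_matrix().round(2))"
```

```text
[0.02024384 0.01589947 0.14908402] 4.316678913114889 24.61974007936078 [-0.67 -0.09 -1.43]
0.12 8 [0.0121 0.0097 0.1175] [0.0406 0.0229 0.125 ]
0.13 243 [0.0131 0.0171 0.1259] [0.0304 0.0258 0.1347]
0.14 155 [0.0174 0.019  0.1352] [0.0257 0.0244 0.1447]
0.15 163 [0.0175 0.0101 0.1457] [0.0223 0.0251 0.1546]
0.16 6 [0.0201 0.0118 0.155 ] [0.0329 0.0243 0.1626]
[[ 0.    0.99  0.16]
 [ 1.   -0.    0.  ]
 [ 0.    0.16 -0.99]]
```

Emit:
servo_tool --translation '[[0,0,0],[0,0,0],[0,0,0],[0,0,-0.01],[0,0,-0.01],[0,0,0]]' --turn '[[0,0,0],[0,0,0],[0,0,0],[0,0,0],[0,0,0],[0,0,0]]' --grip 0.2

```text
clock: 30.28
tool_pos: [0.5348, -0.0534, 0.17]
eef_rot: [0.788, 0.61, 0.052, 0.063]
contact_force: [-0.5, -0.9, -0.3]
opening: 0.199
finger_force: 0.0
```

```bash
python3 -c "
from bot import *
a=bot()
plan([([.031,.0145,.172],tilt(0,-15),4)])
plan([([.031,.0145,.155],tilt(0,-15),3),([.031,.0145,.138],tilt(0,-15),3)],(C+T.apply([.031,.0145,.172]),T*tilt(0,-15)))"
```

```text
[0.01733273 0.01595689 0.16997554] 17.555193683724248 0.0 [-0.48 -0.89 -0.27]
0.11 7 [0.0139 0.0116 0.112 ] [0.0482 0.0152 0.1138]
0.12 41 [0.0122 0.0036 0.1165] [0.048  0.0233 0.125 ]
0.13 206 [0.0139 0.0186 0.1254] [0.0299 0.0257 0.1348]
0.14 212 [0.0172 0.0145 0.1353] [0.0259 0.0237 0.1447]
0.15 164 [0.0186 0.0084 0.1454] [0.0249 0.0165 0.1522]
{"translation": [[-0.0, 0.004, -0.0], [-0.001, 0.003, -0.0], [-0.0, 0.004, 0.0], [-0.0, 0.003, 0.0]], "turn": [[-0.02, -0.0, -0.0], [-0.03, -0.0, -0.0], [-0.02, -0.0, -0.0], [-0.03, -0.0, -0.0]]}
max 0.004 0.03
{"translation": [[-0.0, -0.001, 0.005], [0.0, -0.002, 0.006], [0.0, -0.001, 0.005], [0.0, -0.002, 0.006], [0.0, -0.001, 0.005], [0.0, -0.002, 0.006]], "turn": [[0.0, 0.0, 0.0], [0.0, 0.0, 0.0], [0.0, 0.0, 0.0], [0.0, 0.0, 0.0], [0.0, 0.0, 0.0], [0.0, 0.0, 0.0]]}
max 0.006 0.0
```

Emit:
servo_tool --translation '[[-0.001,0.004,0],[-0.001,0.003,0],[-0.001,0.004,0],[0,0.003,0],[0,0,0],[0,0,0]]' --turn '[[-0.02,0,0],[-0.03,0,0],[-0.02,0,0],[-0.03,0,0],[0,0,0],[0,0,0]]' --grip 0

```text
clock: 31.08
tool_pos: [0.5469, -0.0598, 0.1715]
eef_rot: [0.784, 0.606, 0.081, 0.102]
contact_force: [-0.4, -0.4, -0.2]
opening: 0.004
finger_force: 0.0
```

Emit:
servo_tool --translation '[[0,-0.001,0.005],[0,-0.002,0.006],[0,-0.001,0.005],[0,-0.002,0.006],[0,-0.001,0.005],[0,0,0]]' --turn '[[0,0,0],[0,0,0],[0,0,0],[0,0,0],[0,0,0],[0,0,0]]'

```text
clock: 31.82
tool_pos: [0.5467, -0.0597, 0.1431]
eef_rot: [0.785, 0.606, 0.081, 0.101]
contact_force: [0.3, 0.7, -0.2]
opening: 0.004
finger_force: 0.0
```

```bash
python3 -c "
from bot import *
a=bot()"
```

```text
[0.03049317 0.01280008 0.14309968] 0.3673274414559355 0.0 [ 0.31  0.68 -0.16]
0.12 6 [0.0194 0.0183 0.1222] [0.0476 0.0216 0.124 ]
0.13 26 [0.0184 0.0208 0.1295] [0.0246 0.0269 0.135 ]
0.14 134 [-0.0496 -0.0316  0.1351] [0.0241 0.027  0.1448]
0.15 148 [-0.0477 -0.0284  0.1451] [-0.04   -0.0231  0.1472]
0.23 73 [0.0444 0.0366 0.2307] [0.0492 0.0387 0.2327]
```

Emit:
servo_tool --translation '[[0,-0.001,0.003],[0,-0.001,0.003],[0,0,0.001],[0,0,0]]' --turn '[[0,0,0],[0,0,0],[0,0,0],[0,0,0]]'

```text
clock: 32.38
tool_pos: [0.5475, -0.0597, 0.1365]
eef_rot: [0.784, 0.606, 0.082, 0.102]
contact_force: [0.8, -0.2, 0.0]
opening: 0.003
finger_force: 0.0
```

```bash
python3 -c "
from bot import *
a=bot(.08)
cv2.imwrite('pics/w7.png',cv2.resize(a['img'],(784,588))[...,::-1])"
```

```text
[0.03122607 0.01298567 0.13653652] 0.30354298220854004 0.0172878967964607 [ 0.79 -0.16  0.03]
0.13 51 [0.0188 0.0229 0.1313] [0.0245 0.0268 0.1349]
0.14 82 [-0.0476 -0.025   0.1351] [0.0236 0.0279 0.1449]
0.15 26 [-0.0465 -0.0252  0.145 ] [-0.0404 -0.0227  0.1466]
0.22 47 [-0.0244  0.0307  0.2156] [0.0486 0.0389 0.2249]
0.23 19 [0.0384 0.0372 0.225 ] [0.0497 0.0423 0.2304]
```

View pics/w7.png

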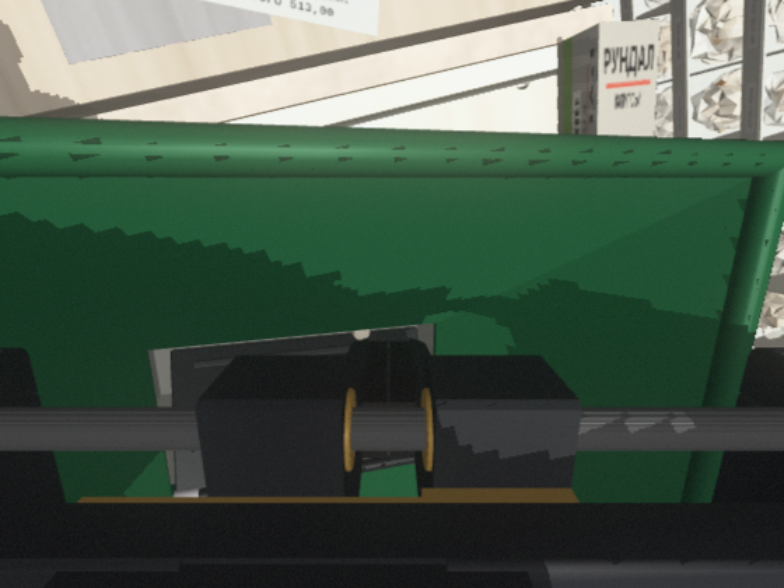

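The bottle's tip at (360,335) is pinched between the flap's free edge and the throat wall, and everything else is already through. Sliding the fingertip toward the hinge at this depth will open the flap wider and drop the bottle.

Emit:
servo_tool --translation '[[-0.003,0,0],[-0.003,0,0],[-0.003,0,0],[-0.003,0,0],[-0.003,0,0],[-0.003,0,0],[0,0,0],[0,0,0]]' --turn '[[0,0,0],[0,0,0],[0,0,0],[0,0,0],[0,0,0],[0,0,0],[0,0,0],[0,0,0]]'

```text
clock: 33.42
tool_pos: [0.5429, -0.077, 0.1365]
eef_rot: [0.784, 0.606, 0.082, 0.102]
contact_force: [4.5, 2.1, 3.6]
opening: 0.0
finger_force: 1.2
```

```bash
python3 -c "
from bot import *
a=bot(.0,.145)
cv2.imwrite('pics/w8.png',cv2.resize(a['img'],(784,588))[...,::-1])"
```

```text
[ 0.03111766 -0.00487028  0.13650487] 0.028456497118562143 1.1684261541813612 [4.5  2.09 3.58]
0.0 14 [-0.0488 -0.015   0.0041] [ 0.0347 -0.0075  0.005 ]
0.01 1188 [-0.047  -0.0144  0.0054] [ 0.0463 -0.0044  0.0077]
0.11 235 [-0.0454  0.0117  0.1112] [0.0472 0.0154 0.1148]
0.12 838 [-0.0384  0.0011  0.1155] [0.0473 0.0122 0.1228]
0.13 6 [-0.048  -0.0109  0.1256] [ 0.0332 -0.002   0.132 ]
0.14 136 [-0.0486 -0.0315  0.1376] [0.0414 0.0288 0.145 ]
```

Emit:
servo_tool --translation '[[0,0.002,-0.01],[0,0.005,-0.02],[0,0.008,-0.03],[0,0.01,-0.05],[0,0,-0.05],[0,0,0],[0,0,0]]' --turn '[[0,0,0],[0,0,0],[0,0,0],[0.1,0,0],[0.15,0,0],[0,0,0],[0,0,0]]'

```text
clock: 34.35
tool_pos: [0.5325, -0.0735, 0.2758]
eef_rot: [0.79, 0.612, 0.022, 0.02]
contact_force: [-1.0, 0.3, -0.3]
opening: 0.005
finger_force: 0.0
```

```bash
python3 -c "
from h import *
p,R,s=now(); print(tub(p),s['contact_force'].round(1))
a=optics.snapshot('wrist'); W=tub(cloud(a).reshape(-1,3)).reshape(420,560,3)
for y in (-.02,-.01,0,.01,.02):
    q=W[(np.abs(W[...,0])<.04)&(np.abs(W[...,1]-y)<.003)&(W[...,2]<.2)]; print(y,len(q),np.percentile(q[:,2],[5,50,95]).round(4) if len(q) else '')
cv2.imwrite('pics/w9.png',cv2.resize(a['img'],(784,588))[...,::-1])"
```

```text
[ 0.02020111 -0.00411783  0.27576539] [-1.   0.3 -0.3]
-0.02 457 [0.1428 0.1439 0.1452]
-0.01 472 [0.1429 0.1439 0.145 ]
0 492 [0.1429 0.144  0.145 ]
0.01 671 [0.0055 0.1437 0.1449]
0.02 519 [0.1431 0.1446 0.146 ]
```

View pics/w9.png

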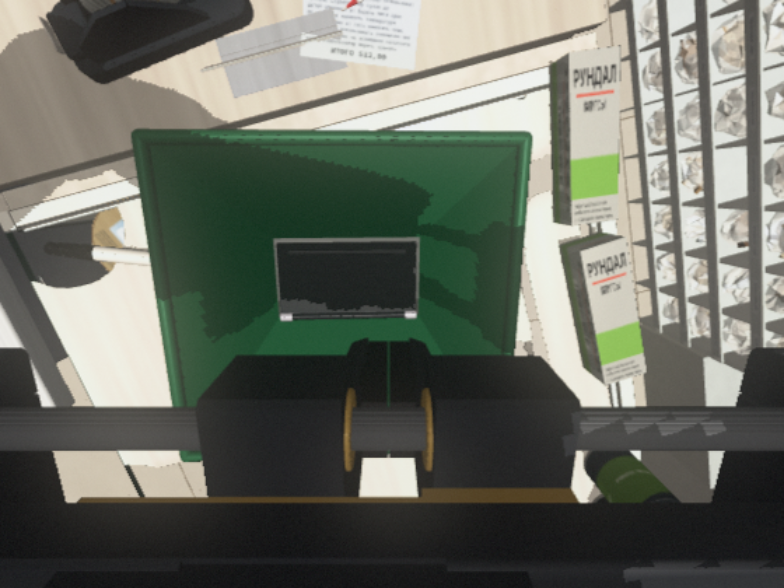

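The hopper is empty, and the flap at (347,278) lies level at z 144 mm, so it is shut. I'll check the clips once more and hand in.

```bash
python3 -c "
from h import *
for n in ('top','scene'):
    a=optics.snapshot(n); W=tub(cloud(a).reshape(-1,3)).reshape(420,560,3); hsv=cv2.cvtColor(a['img'],cv2.COLOR_RGB2HSV)
    m=(cv2.inRange(hsv,(15,120,60),(35,255,255))>0)&(np.abs(W[...,0])<.08)&(np.abs(W[...,1])<.12)&(W[...,2]>.08)&(W[...,2]<.17)
    q=W[m]; print(n,len(q), np.percentile(q,[5,50,95],axis=0).round(3).tolist() if len(q) else '')
print(r.finish_job())"
```

```text
top 0 
scene 418 [[-0.067, -0.076, 0.101], [-0.034, -0.074, 0.123], [0.065, -0.06, 0.141]]
the job is handed in; nothing more can be done
None
```

I handed the job in at about 34 s: all four clips are snapped shut and the bottle has gone through into the tub. The flap lies level again behind it, and the arm touched none of the other goods. The job gave no verdict back, and I re-measured only the two right clips just before hand-in; the left ones measured shut when I closed them.

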